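Brake lever stop check on a scooter handlebar

ROBOT

A 7-joint arm with a two-finger parallel gripper is mounted at the origin on the work surface. World frame = base frame: x ahead of the robot, y to its left, z up, the work surface at z = 0. Lengths are in m, angles in rad, forces in N, time in s.
With the tool pointing down it reaches from about 0.35 to 0.9 m from the base axis. Payload 8.1 kg.
Tool frame: the origin (TCP) lies between the finger pads; the fingertips stand 17 mm ahead of it and the grasp point (between the pads) lies 2 mm behind it; z points along the fingers, y is the line along which they close (so a half turn about z gives the same grasp; the last joint's range is limited). The gripper opens to 92 mm and grips with 3 to 60 N. Pads are 19 mm wide; open, the fingers measure 130 mm over their backs; the gripper's body (75 mm by 190 mm) begins 47 mm behind the grasp point.
Start: joints at [-1.422, 0.434, 0.025, 1.573, -0.012, 1.134, -0.075], TCP at [0.156, 0.605, 0.244] pointing down, gripper open.
Joint ranges: [-2.62, 2.62], [-0.44, 2.09], [-1.27, 1.32], [0.08, 2.57], [-1.32, 4.46], [0.12, 2], [-2.74, 2.74]. Speed limits (rad/s): [2.22, 2.22, 3.01, 3.01, 3.14, 3.14, 3.14].

INTERFACE

Orientations are given as a rotation vector (axis times angle).
In Python, from cell import observe, get_image, calibration, sign_off, look_for, regions_of, landmark_of gives the robot as it stands.
- The arm moves only by the tool jog_arm, never from a script. Its argument "plan" is a list of rows, each an object with "offset": the shift along the tool's x, y, z normalised to -1 to 1, where 1 is 0.15 m, a list of three; "twist": the turn, a rotation vector about the tool's x, y, z normalised to -1 to 1, where 1 is 2 pi rad, a list of three; "fingers": the gripper command: -1 is shut, 1 is fully open, values between are in proportion. In form: [{"offset": [x, y, z], "twist": [ax, ay, az], "fingers": fingers}, ...]. A call has 1 to 20 rows; each row is the pose to reach, as a shift and turn from the pose commanded when the call began, along the tool's axes at that moment, turning the shorter way round; what a row does not reach only later rows make up. A row lasts 1/8 s, in which the tool goes at most 62.5 mm and 10.7 degrees, less where a joint would pass 70% of its speed; a pose out of reach is approached as far as the arm can. A call with a number of a shift or a turn outside -1 to 1 is refused whole. A call with a gripper value outside its range is refused whole. The fingers move at their own pace and stop on an object; "newtons" is the grip in N (left out, the last holds). Time passes only in rows, so rows that repeat a pose let the fingers close. It gives the time, the measured TCP pose, the force, the opening and the grip force at its end, in the units of the state.
- observe(): the state, without advancing time (a new reading comes with each control period).
- get_image(name): name is "scene" or "top"; returns the picture (480x640x3 uint8, red, green, blue); there is no depth.
- calibration(name): a dict with "fov_y" (degrees; the focal length in pixels is half the picture's height over the tangent of half this angle, whatever the lens; pixels are square), "cx", "cy" (the principal point, pixels), "position" and "attitude" of the camera in the world. Camera axes: x right, y down, z forward; pixel columns grow to the right and rows downward; lengths in m; the calibration is good to about 2 mm. A picture is of the moment at which its call begins. calibration takes no time and is no camera call.
- sign_off(): hands the job in; it is judged then, once.
Trained networks look in the newest picture that a camera, given by its name, has taken for a name from the list of things; names that differ only in an ending like _2 or _b are one class to them, and where a whole thing is asked for, a point or a joint stands for the part that bears it (a point fixed in the world has none). Each returns a list of dicts, best first, with "conf" (0 to 1); they miss things now and then, are a little off and sometimes report something else, mostly with a low value. They report only what shows in the picture. A call takes as long as a camera call.
- look_for(thing, camera): "box" ([left, top, width, height] as shares, 0 to 1, of the picture: columns of its width, rows of its height, round what is visible of it).
- regions_of(thing, camera): "region" (480x640 bool, what is visible of it) and "box" ([left, top, width, height] as shares, 0 to 1, of the picture: columns of its width, rows of its height, round what is visible of it).
- landmark_of(thing, camera): "at" ([row, column] as shares, 0 to 1, of the picture: columns of its width, rows of its height: a listed point, or the origin of a listed thing).
The state is a dict: "clock": time; "joints": joint angles; "dq": joint speeds; "joint_efforts": joint torques, N m; "position": TCP position; "ee_rot": TCP orientation; "force": force on the tool from outside, world axes, zero at the start; "ft_torque": the same for the moment, N m; "width": opening from 0.0 (shut) to 1.0 (fully open); "gripper_force": force on a finger pad.
Only numpy, scipy, OpenCV 4.12 (cv2) and the standard library are available. Lean on these libraries where they do the work, as an engineer would, in place of code of your own. Each camera call takes 0.05 s, during which the arm holds its last target. There are 200 camera calls.

TASK

Check that the red brake lever on the half-handlebar stops short of the grip: with the outside of the fingers press it in to its stop and keep it there for a second, let it spring all the way out, then press it in to its stop again and finish while still holding it there. Push it only on its outer face, the one away from the bar, without straining it; do not pinch it or reach in behind it, and leave the bar, the yellow throttle and the things on the bench alone.

Things in the scene. Friction and masses are not known exactly. Their poses are not given: they have to be found in the camera images.
- stand: Dark steel foot plate fixed to the bench, 150 x 130 x 16 mm, its centre 10 mm to +x and 20 mm to -y of the origin, which lies on the bench. It carries a half-handlebar, level and parallel to the stand's y axis, 140 mm above the bench straight over the origin. z is up; the lever is on the bar's -x side.
- bar: The handlebar, fixed to the stand; origin on its axis, axes as the stand's. 50 mm black cube on a post at y = -30 mm; 22 mm tube from y = -60 to 210 mm; black rubber grip, 32 mm thick, y = 80 to 205 mm, end cap 36 mm; black lever bracket at y = 18 to 42 mm reaching to x = -60 mm, 44 mm high. Nothing on it rises over 25 mm above its axis. Not to be touched.
- lever_pivot (a point): The lever's upright pivot axis at mid height, in the bracket: 52 mm to -x and 30 mm to +y of the bar's origin.
- brake_lever (a joint): Angle of the red brake lever about its upright pivot, rad: 0 = sprung all the way out (blade parallel to the bar), 0.36 = in, at its solid stop, its inner tip still about 18 mm short of the grip. Its return spring takes about 2.2 N at the blade's origin to start and 5 N to hold at the stop; past that the force rises steeply. It springs back by itself.
- lever_blade: Red outer layer of the lever blade, a flat upright face 115 mm long, 22 mm high. Origin on that face at mid height (140 mm up), 110 mm along the blade from the pivot; the face runs from y = -79.5 to 35.5 mm (free tip). +x points into the blade, towards the bar: the way to push; z is up. Over the full stroke the origin moves 42 mm towards the bar and 10 mm along the bar to its + y.
- lever_back: The red inner layer of the same blade, same origin and axes, from x = 6 to 12 mm: the side that faces the bar. Not to be touched.
- throttle (a joint): Yellow thumb throttle paddle, 45 x 16 x 8 mm, on the far (+x) side of the bar near the bracket, rad: 0 = released, 0.6 = pressed down, sprung. To be left alone.
- multimeter: Yellow multimeter lying on the bench, 180 x 88 x 46 mm, origin under its centre. Bystander.
- screwdriver: Green-handled screwdriver lying on the bench, about 170 mm long, along its x axis. Bystander.
- tape_roll: Roll of black tape lying flat, 90 mm across, 19 mm high, origin under its centre. Bystander.
- cleaner: White bottle with a red cap and blue label, 52 mm across, 130 mm tall, standing on the far side of the bar, origin under its centre. Bystander.

How it is judged:
By the outcome, as a careful person would: the job done as asked, in the order asked, and still so for the second after the job is handed in, while the arm keeps its last pose, push and grip.
It also fails if it takes over 38 s, if anything falls off the work surface, if the arm or the gripper's body presses on something with over 40 N, if the wrist force passes 120 N, or if a joint passes its speed limit or range.

## Working session

There is one attempt and no reset: what is moved stays moved. The work goes in short steps, Python scripts to look and compute and a tool call to move; the robot and the scene stay as the last step left them, time stands still between calls to the robot, and variables do not carry over. Pictures are saved under pics/ and viewed, at most 10 in all, crops included, and the job is handed in when it is done.

Besides the shell and the picture viewer there is one more tool, called after "Emit:" in YAML: its name, and indented under it one key for each argument. jog_arm: Moves the arm, as the interface text tells. Scaled input: -1 to 1 covers 0.15 m each way for a shift and 2 pi rad each way for a turn. Its arguments: {"type":"object","properties":{"plan":{"type":"array","items":{"type":"object","properties":{"offset":{"type":"array","items":{"type":"number","minimum":-1,"maximum":1}},"twist":{"type":"array","items":{"type":"number","minimum":-1,"maximum":1}},"fingers":{"type":"number"}}}},"newtons":{"type":"number"}},"required":["plan"]}

```bash
mkdir -p pics; cat > h.py <<'E'
import numpy as np,cv2
from cell import *
from scipy.spatial.transform import Rotation as R
def cam(n):
    c=calibration(n); f=240/np.tan(np.radians(c['fov_y'])/2); return c,f
def ray(n,u,v):
    c,f=cam(n); A=np.array(c['attitude']); 
    M=A if A.shape==(3,3) else R.from_rotvec(A).as_matrix()
    d=M@np.array([(u-c['cx'])/f,(v-c['cy'])/f,1]); return np.array(c['position']),d
def atz(n,u,v,z):
    p,d=ray(n,u,v); return p+d*(z-p[2])/d[2]
E
python3 - <<'E'
from h import *
for n in ('scene','top'):
    print(n,calibration(n))
    cv2.imwrite(f'pics/{n}0.png',get_image(n)[:,:,::-1])
    for t,z in (('lever_pivot',.14),('lever_blade',.14),('bar',.14),('stand',0),('throttle',.14),('cleaner',0),('multimeter',0),('tape_roll',0),('screwdriver',0)):
        for r in landmark_of(t,n)[:2]:
            v,u=np.array(r['at'])*[480,640]; print(t,round(r['conf'],2),round(u),round(v),atz(n,u,v,z).round(3))
s=observe();print(s)
E
```

```text
scene {'fov_y': 46.443304912011456, 'cx': 318.60547986698225, 'cy': 241.44377580157484, 'position': array([1.26390937, 0.45867473, 0.85886275]), 'attitude': array([-1.1718268 , -2.26771909,  1.01428837])}
lever_pivot 0.83 336 233 [0.547 0.013 0.14 ]
lever_blade 0.49 399 246 [0.509 0.134 0.14 ]
bar 0.68 313 243 [ 0.598 -0.008  0.14 ]
stand 0.84 311 286 [ 0.585 -0.02   0.   ]Traceback (most recent call last):
  File "<stdin>", line 6, in <module>
ValueError: it knows: bar, cleaner, lever_back, lever_blade, lever_pivot, multimeter, screwdriver, stand, tape_roll
```

```bash
python3 - <<'E'
from h import *
for n in ('scene','top'):
    cv2.imwrite(f'pics/{n}1.png',get_image(n)[:,:,::-1])
    for t,z in (('lever_pivot',.14),('lever_blade',.14),('bar',.14),('stand',0),('cleaner',0),('multimeter',0),('tape_roll',0),('screwdriver',0)):
        for r in landmark_of(t,n)[:2]:
            v,u=np.array(r['at'])*[480,640]; print(n,t,round(r['conf'],2),round(u),round(v),atz(n,u,v,z).round(3))
    for r in regions_of('lever_blade',n)[:1]:
        m=r['region'].astype(np.uint8); print(cv2.minAreaRect(cv2.findNonZero(m)),m.sum())
print(calibration('top'))
s=observe();print(s)
E
```

```text
scene lever_pivot 0.65 336 234 [0.55  0.015 0.14 ]
scene lever_blade 0.64 397 246 [0.51  0.129 0.14 ]
scene bar 0.88 311 241 [ 0.597 -0.012  0.14 ]
scene bar 0.28 308 286 [0.698 0.052 0.14 ]
scene stand 0.8 309 288 [ 0.592 -0.022  0.   ]
scene cleaner 0.69 282 351 [ 0.755  0.034 -0.   ]
scene multimeter 0.84 468 343 [ 0.532  0.315 -0.   ]
scene tape_roll 0.84 209 256 [ 0.643 -0.261  0.   ]
scene screwdriver 0.76 345 229 [ 0.383 -0.065 -0.   ]
top lever_pivot 0.94 303 284 [0.544 0.018 0.14 ]
top lever_blade 0.75 237 306 [0.508 0.127 0.14 ]
top bar 0.61 323 252 [ 0.598 -0.017  0.14 ]
top stand 0.81 324 264 [ 0.595 -0.018  0.   ]
top cleaner 0.92 301 184 [0.757 0.026 0.   ]
top multimeter 0.92 155 298 [0.53  0.311 0.   ]
top tape_roll 0.78 443 243 [ 0.634 -0.254  0.   ]
top screwdriver 0.56 344 370 [ 0.391 -0.055  0.   ]
((248.0, 304.0000305175781), (66.4684829711914, 3.5821340084075928), 5.710593223571777) 210
{'fov_y': 49.84449555941997, 'cx': 322.03593462813944, 'cy': 248.9212460008076, 'position': array([ 0.47854092, -0.01681938,  1.00892202]), 'attitude': array([-2.13867845,  2.15322317, -0.15193912])}
{'clock': 1.25, 'joints': array([-1.42160116,  0.43449562,  0.02498907,  1.57320412, -0.01161371,
        1.13400125, -0.07510253]), 'dq': array([ 3.68167531e-05, -8.48910528e-04,  3.02026468e-04,  8.46769221e-04,
        1.50216064e-03, -1.20554781e-03,  6.74162788e-04]), 'joint_efforts': array([-2.47495145e-04, -6.67664623e+01,  9.83553529e-01, -3.14799929e+01,
       -6.06521987e-02,  3.25609068e-02,  4.51488779e-05]), 'position': array([0.1557323 , 0.60529673, 0.24374283]), 'ee_rot': array([-3.94604377e-01, -3.11670840e+00, -5.80044696e-05]), 'force': array([ 0.12651936, -0.22762951, -0.73380403]), 'ft_torque': array([-0.00636915, -0.01514147,  0.04576467]), 'gripper_force': 0.0, 'width': 0.9958331174347289}
```

View pics/scene1.png

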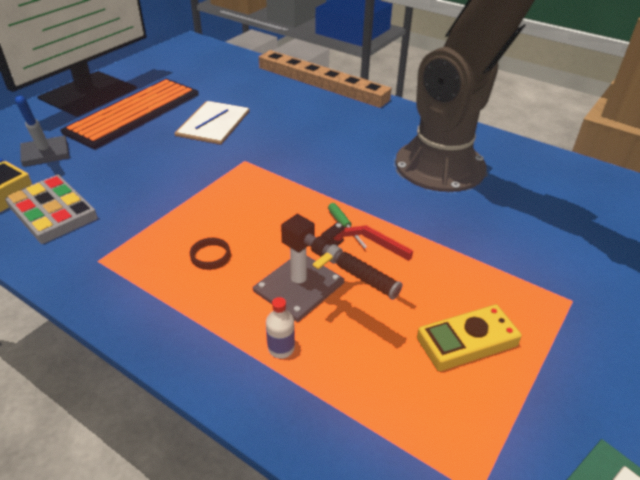

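View pics/top1.png

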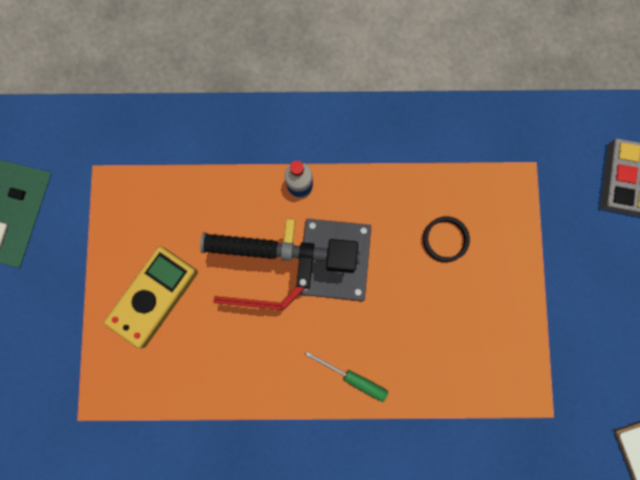

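The pictures show the red blade in top at about (283,305) to (215,299), with the grip ending at (204,242) and the pivot near (303,284). The lever is on the robot's side, clear of the bench items. Next I'll fit the stand pose.

```bash
python3 - <<'E'
from h import *
from scipy.optimize import least_squares
L={'lever_pivot':(-.052,.03,.14),'lever_blade':(-.100,.14,.14),'bar':(0,0,.14),'stand':(0,0,0)}
obs=[]
for n in ('scene','top'):
    for k in range(3):
        get_image(n)
        for t in L:
            r=landmark_of(t,n)
            if r and r[0]['conf']>.3: obs.append((n,t,r[0]['at'][1]*640,r[0]['at'][0]*480))
obs+= [('top','cap',204,242.5)]*2
L['cap']=(0,.21,.14)
def pr(n,P):
    c,f=cam(n); M=R.from_rotvec(c['attitude']).as_matrix(); q=M.T@(P-c['position']); return c['cx']+f*q[0]/q[2],c['cy']+f*q[1]/q[2]
def W(p,t): 
    c,s=np.cos(p[2]),np.sin(p[2]); x,y,z=L[t]; return np.array([p[0]+c*x-s*y,p[1]+s*x+c*y,z])
def res(p): return np.concatenate([np.subtract(pr(n,W(p,t)),(u,v)) for n,t,u,v in obs])
s=least_squares(res,[.598,-.012,-.09],loss='soft_l1');p=s.x;print('pose',p)
for o,e in zip(obs,res(p).reshape(-1,2)): print(o[:2],e.round(1))
for t in L: print(t,W(p,t).round(4))
# red blade face line in top
im=get_image('top');
for a,b in ((283,305),(215,299),(204,242.5),(290,251)): print(atz('top',a,b,.151).round(4))
crop=cv2.resize(im[220:330,190:370],None,fx=4,fy=4,interpolation=cv2.INTER_CUBIC);cv2.imwrite('pics/crop.png',crop[:,:,::-1])
E
```

```text
pose [ 0.59720496 -0.01955922 -0.09528569]
('scene', 'lever_pivot') [1.7 3.2]
('scene', 'lever_blade') [-0.4  1.3]
('scene', 'bar') [-0.9 -1.7]
('scene', 'stand') [-0.8  0.4]
('scene', 'lever_pivot') [0.8 2.2]
('scene', 'lever_blade') [0.7 0.8]
('scene', 'bar') [-2.  -1.2]
('scene', 'stand') [-1.9  1.7]
('scene', 'lever_pivot') [1.  2.1]
('scene', 'lever_blade') [ 1.  -2.8]
('scene', 'bar') [ 0.8 -3.3]
('scene', 'stand') [-0.3 -0.6]
('top', 'lever_pivot') [4.  2.3]
('top', 'lever_blade') [-0.5  1.9]
('top', 'bar') [4.4 0. ]
('top', 'stand') [ 0.2 -2.7]
('top', 'lever_pivot') [-0.2 -0.7]
('top', 'lever_blade') [-1.1  0.9]
('top', 'bar') [1.3 3.4]
('top', 'stand') [ 0.1 -1.9]
('top', 'lever_pivot') [ 1.8 -0.7]
('top', 'lever_blade') [-1.2  2. ]
('top', 'bar') [1.9 0.2]
('top', 'stand') [ 0.3 -1.9]
('top', 'cap') [-2.2 -0.3]
('top', 'cap') [-2.2 -0.3]
lever_pivot [0.5483 0.0153 0.14  ]
lever_blade [0.511  0.1293 0.14  ]
bar [ 0.5972 -0.0196  0.14  ]
stand [ 0.5972 -0.0196  0.    ]
cap [0.6172 0.1895 0.14  ]
[0.5093 0.0497 0.151 ]
[0.52   0.1624 0.151 ]
[0.6148 0.1831 0.151 ]
[0.5994 0.0384 0.151 ]
```

View pics/crop.png

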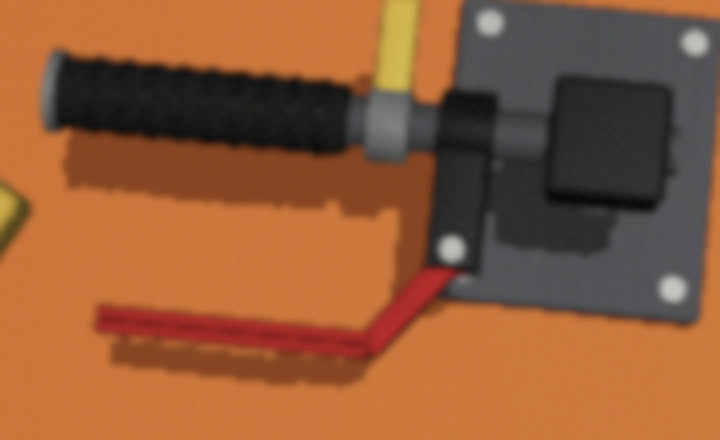

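Emit:
jog_arm:
  plan:
    - {"offset":[-0.3,-0.3,0],"twist":[0,0,0],"fingers":-1}
    - {"offset":[-0.6,-0.6,0],"twist":[0,0,0],"fingers":-1}
    - {"offset":[-0.9,-0.9,0],"twist":[0,0,0],"fingers":-1}
    - {"offset":[-0.9,-0.9,0],"twist":[0,0,0],"fingers":-1}
  newtons: 10

```text
clock: 3.3
position: [0.256, 0.4368, 0.2441]
ee_rot: [0.405, 3.114, -0.001]
force: [0.6, 0.8, 0.1]
width: 0.613
gripper_force: 0.0
```

Emit:
jog_arm:
  plan:
    - {"offset":[-0.3,-0.3,0],"twist":[0,0,0],"fingers":-1}
    - {"offset":[-0.6,-0.6,0],"twist":[0,0,0],"fingers":-1}
    - {"offset":[-0.9,-0.9,0],"twist":[0,0,0],"fingers":-1}
    - {"offset":[-0.9,-0.9,0],"twist":[0,0,0],"fingers":-1}

```text
clock: 3.8
position: [0.352, 0.2733, 0.2441]
ee_rot: [0.405, 3.114, -0.0]
force: [0.3, 1.1, -0.1]
width: 0.177
gripper_force: 0.0
```

```bash
cat > g.py <<'E'
import sys
from h import *
# usage: g.py lever_angle  standoff(TCP to face)  z : offset/twist to put the tool there
yaw=-.095; piv=np.array([.5483,.0153])
def go(th,so,z,along=0):
    s=observe(); T=R.from_rotvec(s['ee_rot']); a=yaw-th
    c,sn=np.cos(a),np.sin(a); M=np.array([[c,-sn],[sn,c]])
    p=np.r_[piv+M@np.array([-.048-so,.11+along]),z]
    G=R.from_matrix(np.array([[-c,-sn,0],[-sn,c,0],[0,0,-1.]]).T) # tool x=-push, y=along blade, z down
    G=R.from_matrix(np.column_stack([[-c,-sn,0],[-sn,c,0],[0,0,-1.]]))
    print(th,so,'off',(T.inv().apply(p-s['position'])/.15).round(3),'tw',((T.inv()*G).as_rotvec()/2/np.pi).round(4),'tgt',p.round(4))
E
python3 - <<'E'
from g import *
go(0,.07,.24);go(0,.07,.137)
s=observe();print(s['clock'],s['position'],s['ee_rot'],s['width'],s['force'],s['joints'].round(2))
E
```

```text
0 0.07 off [-0.809 -0.733  0.028] tw [-0.      0.0002 -0.026 ] tgt [0.4413 0.136  0.24  ]
0 0.07 off [-0.808 -0.733  0.715] tw [-0.      0.0002 -0.026 ] tgt [0.4413 0.136  0.137 ]
3.8 [0.35201655 0.27334772 0.24411065] [ 4.04561241e-01  3.11442897e+00 -2.28047540e-04] 0.1774577501971276 [ 0.30373261  1.06224974 -0.10689557] [-0.94  0.14  0.18  2.   -0.03  1.01  0.56]
```

Emit:
jog_arm:
  plan:
    - {"offset":[-0.3,-0.3,0],"twist":[0,0,-0.009],"fingers":-1}
    - {"offset":[-0.6,-0.6,0.1],"twist":[0,0,-0.018],"fingers":-1}
    - {"offset":[-0.8,-0.73,0.4],"twist":[0,0,-0.026],"fingers":-1}
    - {"offset":[-0.81,-0.73,0.715],"twist":[0,0,-0.026],"fingers":-1}
    - {"offset":[-0.81,-0.73,0.715],"twist":[0,0,-0.026],"fingers":-1}
    - {"offset":[-0.81,-0.73,0.715],"twist":[0,0,-0.026],"fingers":-1}

```text
clock: 4.55
position: [0.4407, 0.1417, 0.1377]
ee_rot: [0.136, 3.138, 0.001]
force: [0.9, 0.2, 0.1]
width: 0.005
gripper_force: 0.0
```

```bash
python3 - <<'E'
from g import *
go(0,.02,.137);go(0,.0095,.137);go(.36,.0095,.137)
s=observe();print(s['clock'],s['position'],s['ee_rot'],s['width'],s['force'],s['joints'].round(2))
im=get_image('top')[200:350,170:370];im2=get_image('scene')[150:350,280:520]
cv2.imwrite('pics/c2.png',np.vstack([cv2.resize(im,(400,300),interpolation=2),cv2.resize(im2,(400,300),interpolation=2)])[:,:,::-1])
E
```

```text
0 0.02 off [-0.34  -0.041  0.005] tw [0.0001 0.0001 0.0013] tgt [0.491  0.1313 0.137 ]
0 0.0095 off [-0.41  -0.041  0.005] tw [0.0001 0.0001 0.0013] tgt [0.5015 0.1303 0.137 ]
0.36 0.0095 off [-0.694  0.045  0.005] tw [0.0002 0.0001 0.0586] tgt [0.545  0.1394 0.137 ]
4.55 [0.44071848 0.1417422  0.13766554] [1.36387163e-01 3.13796887e+00 1.34920404e-03] 0.004862391306897863 [0.92053239 0.18145685 0.08873077] [-0.64  0.31  0.27  2.1  -0.12  0.75  1.19]
```

View pics/c2.png

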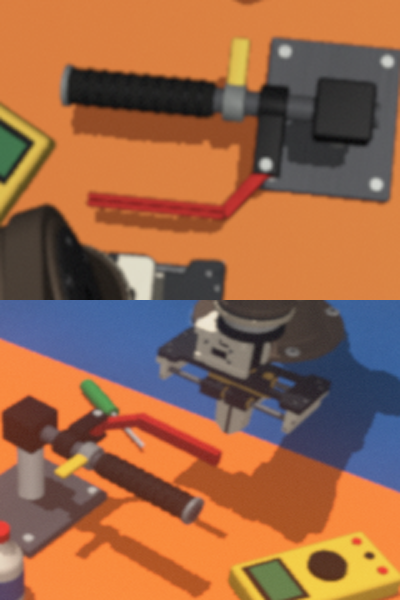

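The fingers are shut and stand outside the blade at its height. Approaching to contact.

Emit:
jog_arm:
  plan:
    - {"offset":[-0.18,-0.02,0],"fingers":-1,"twist":[0,0,0]}
    - {"offset":[-0.34,-0.04,0],"fingers":-1,"twist":[0,0,0]}
    - {"offset":[-0.36,-0.04,0],"fingers":-1,"twist":[0,0,0]}
    - {"offset":[-0.36,-0.04,0],"fingers":-1,"twist":[0,0,0]}

```text
clock: 5.15
position: [0.4933, 0.1301, 0.1372]
ee_rot: [0.138, 3.138, 0.001]
force: [-1.0, -0.2, 0.1]
width: 0.001
gripper_force: 0.0
```

Emit:
jog_arm:
  plan:
    - {"offset":[-0.02,0,0],"fingers":-1,"twist":[0,0,0]}
    - {"offset":[-0.04,0,0],"fingers":-1,"twist":[0,0,0]}
    - {"offset":[-0.04,0,0],"fingers":-1,"twist":[0,0,0]}

```text
clock: 5.52
position: [0.499, 0.1291, 0.1364]
ee_rot: [-0.138, -3.138, -0.0]
force: [-0.5, 1.4, 1.0]
width: 0.002
gripper_force: 0.7
```

Emit:
jog_arm:
  plan:
    - {"offset":[-0.02,0,0],"fingers":-1,"twist":[0,0,0]}
    - {"offset":[-0.03,0,0],"fingers":-1,"twist":[0,0,0]}
    - {"offset":[-0.03,0,0],"fingers":-1,"twist":[0,0,0]}

```text
clock: 5.9
position: [0.5031, 0.1295, 0.1362]
ee_rot: [-0.137, -3.137, -0.001]
force: [-4.4, 4.8, 0.7]
width: 0.005
gripper_force: 2.4
```

```bash
python3 - <<'E'
from g import *
for t in (0,.1,.2,.3,.36): go(t,.0095,.137)
s=observe();print(s['clock'],s['position'],s['ee_rot'],s['force'])
E
```

```text
0 0.0095 off [ 0.011  0.004 -0.006] tw [ 0.0001 -0.0003  0.0012] tgt [0.5015 0.1303 0.137 ]
0.1 0.0095 off [-0.064  0.038 -0.006] tw [ 0.0001 -0.0003  0.0171] tgt [0.5132 0.1344 0.137 ]
0.2 0.0095 off [-0.143  0.064 -0.006] tw [ 0.0001 -0.0003  0.033 ] tgt [0.5253 0.1373 0.137 ]
0.3 0.0095 off [-0.223  0.083 -0.006] tw [ 0.     -0.0003  0.0489] tgt [0.5376 0.139  0.137 ]
0.36 0.0095 off [-0.273  0.09  -0.006] tw [ 0.     -0.0003  0.0585] tgt [0.545  0.1394 0.137 ]
5.9 [0.50308138 0.12950438 0.13615379] [-1.37336442e-01 -3.13666519e+00 -1.04321250e-03] [-4.36440117  4.84837362  0.67558441]
```

```bash
python3 - <<'E'
from g import *
s=observe();print(s['clock'],s['position'],s['force'],s['ft_torque'],s['gripper_force'],s['width'])
im=get_image('top')[200:350,170:370];im2=get_image('scene')[180:300,300:460]
cv2.imwrite('pics/c3.png',np.vstack([cv2.resize(im,(400,300),interpolation=2),cv2.resize(im2,(400,300),interpolation=2)])[:,:,::-1])
s=observe();print(s['clock'],s['position'],s['force'],s['ft_torque'],s['gripper_force'],s['width'])
E
```

```text
5.9 [0.50308138 0.12950438 0.13615379] [-4.36440117  4.84837362  0.67558441] [ 0.78555281  0.88699581 -0.04309447] 2.364773896679253 0.00549848184834389
6.0 [0.50306588 0.12943753 0.13617062] [-4.02446133  2.52648587  1.0516712 ] [ 0.75417442  0.83535344 -0.03764531] 2.3537344466603827 0.004186267188746147
```

View pics/c3.png

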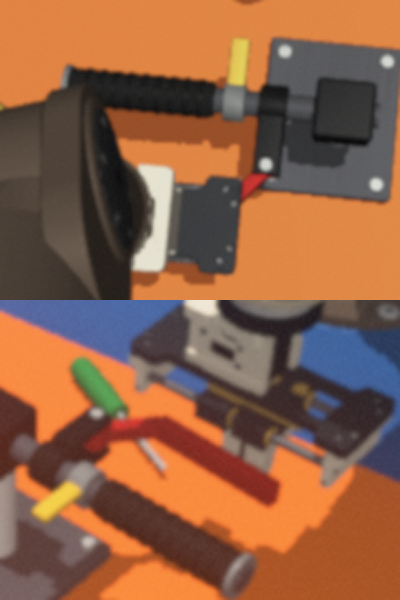

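Contact is on the outer face only, and the sideways force is friction from the blade's arc. Now following the arc about the pivot.

Emit:
jog_arm:
  plan:
    - {"offset":[-0.03,0.02,0],"fingers":-1,"twist":[0,0,0.009]}
    - {"offset":[-0.065,0.038,0],"fingers":-1,"twist":[0,0,0.017]}
    - {"offset":[-0.103,0.052,0],"fingers":-1,"twist":[0,0,0.025]}
    - {"offset":[-0.143,0.064,0],"fingers":-1,"twist":[0,0,0.033]}
    - {"offset":[-0.183,0.074,0],"fingers":-1,"twist":[0,0,0.041]}
    - {"offset":[-0.223,0.083,0],"fingers":-1,"twist":[0,0,0.049]}
    - {"offset":[-0.223,0.083,0],"fingers":-1,"twist":[0,0,0.049]}
    - {"offset":[-0.223,0.083,0],"fingers":-1,"twist":[0,0,0.049]}

```text
clock: 7.0
position: [0.5375, 0.1377, 0.1361]
ee_rot: [-0.617, -3.079, 0.001]
force: [-5.0, -0.3, -0.3]
width: 0.007
gripper_force: 2.1
```

```bash
python3 - <<'E'
from g import *
for t in (.3,.33,.36,.38): go(t,.0095,.137)
s=observe();print(s['clock'],s['position'],s['force'])
E
```

```text
0.3 0.0095 off [ 0.003  0.008 -0.006] tw [-0.0002 -0.0002 -0.0001] tgt [0.5376 0.139  0.137 ]
0.33 0.0095 off [-0.019  0.019 -0.006] tw [-0.0002 -0.0002  0.0047] tgt [0.5413 0.1392 0.137 ]
0.36 0.0095 off [-0.042  0.03  -0.006] tw [-0.0002 -0.0002  0.0095] tgt [0.545  0.1394 0.137 ]
0.38 0.0095 off [-0.057  0.036 -0.006] tw [-0.0002 -0.0002  0.0127] tgt [0.5475 0.1394 0.137 ]
7.0 [0.53750283 0.13765799 0.13607895] [-5.00121601 -0.31625544 -0.32979881]
```

Emit:
jog_arm:
  plan:
    - {"offset":[-0.02,0.012,0],"fingers":-1,"twist":[0,0,0.005]}
    - {"offset":[-0.02,0.012,0],"fingers":-1,"twist":[0,0,0.005]}

```text
clock: 7.25
position: [0.5411, 0.1382, 0.1361]
ee_rot: [-0.666, -3.069, 0.001]
force: [-5.5, -0.1, -0.8]
width: 0.009
gripper_force: 2.1
```

Emit:
jog_arm:
  plan:
    - {"offset":[-0.01,0.005,0],"fingers":-1,"twist":[0,0,0.002]}
    - {"offset":[-0.01,0.005,0],"fingers":-1,"twist":[0,0,0.002]}

```text
clock: 7.5
position: [0.5417, 0.1382, 0.136]
ee_rot: [-0.684, -3.063, 0.002]
force: [-9.7, -1.0, 2.9]
width: 0.006
gripper_force: 3.9
```

```bash
python3 - <<'E'
from g import *
for t in (.33,.36,.38): go(t,.0095,.137)
F=[]
for i in range(4):
    get_image('top'); s=observe(); F.append(s['force'])
print(s['clock'],s['position'],np.mean(F,0),s['ft_torque'])
E
```

```text
0.33 0.0095 off [ 0.005  0.005 -0.007] tw [-0.0003 -0.0005 -0.0023] tgt [0.5413 0.1392 0.137 ]
0.36 0.0095 off [-0.017  0.016 -0.007] tw [-0.0003 -0.0005  0.0025] tgt [0.545  0.1394 0.137 ]
0.38 0.0095 off [-0.031  0.024 -0.007] tw [-0.0003 -0.0005  0.0056] tgt [0.5475 0.1394 0.137 ]
7.7 [0.54166534 0.13819845 0.13600889] [-9.0441222  -0.61717876  2.23484435] [-0.23121939  1.81154971 -0.19752616]
```

Emit:
jog_arm:
  plan:
    - {"offset":[0,0,0],"fingers":-1,"twist":[0,0,0]}
    - {"offset":[0,0,0],"fingers":-1,"twist":[0,0,0]}
    - {"offset":[0,0,0],"fingers":-1,"twist":[0,0,0]}
    - {"offset":[0,0,0],"fingers":-1,"twist":[0,0,0]}
    - {"offset":[0,0,0],"fingers":-1,"twist":[0,0,0]}
    - {"offset":[0,0,0],"fingers":-1,"twist":[0,0,0]}
    - {"offset":[0,0,0],"fingers":-1,"twist":[0,0,0]}
    - {"offset":[0,0,0],"fingers":-1,"twist":[0,0,0]}
    - {"offset":[0,0,0],"fingers":-1,"twist":[0,0,0]}
    - {"offset":[0,0,0],"fingers":-1,"twist":[0,0,0]}
    - {"offset":[0,0,0],"fingers":-1,"twist":[0,0,0]}

```text
clock: 9.07
position: [0.5417, 0.1382, 0.136]
ee_rot: [-0.684, -3.063, 0.002]
force: [-9.2, -0.8, 2.4]
width: 0.006
gripper_force: 3.8
```

```bash
python3 - <<'E'
from g import *
for so in (.0095,.03): go(0,so,.136)
s=observe();print(s['clock'],s['position'],s['force'],s['ft_torque'])
im2=get_image('scene')[180:300,300:460]
cv2.imwrite('pics/c4.png',cv2.resize(im2,(640,480),interpolation=2)[:,:,::-1])
E
```

```text
0 0.0095 off [ 0.22  -0.162  0.001] tw [-0.0002 -0.0005 -0.0548] tgt [0.5015 0.1303 0.136 ]
0 0.03 off [ 0.348 -0.208  0.002] tw [-0.0002 -0.0005 -0.0548] tgt [0.4811 0.1322 0.136 ]
9.075 [0.54168016 0.13823684 0.13602358] [-9.21030327 -0.8149774   2.38576143] [-0.2400482   1.84284105 -0.19131907]
```

View pics/c4.png

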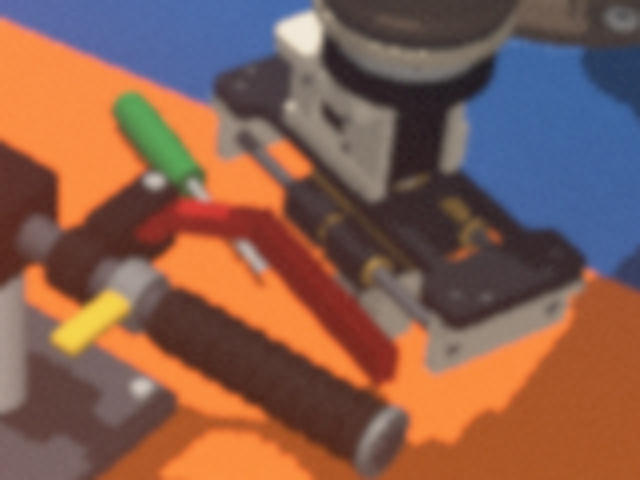

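The lever is at its stop with a gap to the grip, held well over a second. Now releasing.

Emit:
jog_arm:
  plan:
    - {"offset":[0.06,-0.05,0],"fingers":-1,"twist":[0,0,-0.012]}
    - {"offset":[0.12,-0.09,0],"fingers":-1,"twist":[0,0,-0.027]}
    - {"offset":[0.2,-0.13,0],"fingers":-1,"twist":[0,0,-0.041]}
    - {"offset":[0.28,-0.17,0],"fingers":-1,"twist":[0,0,-0.055]}
    - {"offset":[0.35,-0.208,0],"fingers":-1,"twist":[0,0,-0.055]}
    - {"offset":[0.35,-0.208,0],"fingers":-1,"twist":[0,0,-0.055]}
    - {"offset":[0.35,-0.208,0],"fingers":-1,"twist":[0,0,-0.055]}
    - {"offset":[0.35,-0.208,0],"fingers":-1,"twist":[0,0,-0.055]}
    - {"offset":[0.35,-0.208,0],"fingers":-1,"twist":[0,0,-0.055]}
    - {"offset":[0.35,-0.208,0],"fingers":-1,"twist":[0,0,-0.055]}

```text
clock: 10.38
position: [0.4829, 0.1327, 0.1364]
ee_rot: [0.149, 3.138, -0.0]
force: [0.4, 0.0, -0.5]
width: 0.009
gripper_force: 0.0
```

```bash
python3 - <<'E'
from g import *
for t in (0,.1,.2,.3,.33): go(t,.0095,.136)
s=observe();T=R.from_rotvec(s['ee_rot'])
print('final',(T.inv().apply(np.array([.5417,.1382,.136])-s['position'])/.15).round(3))
print(s['clock'],s['position'],s['force'],s['ft_torque'])
im2=get_image('scene')[180:300,300:460]
cv2.imwrite('pics/c5.png',cv2.resize(im2,(640,480),interpolation=2)[:,:,::-1])
E
```

```text
0 0.0095 off [-0.125 -0.004  0.003] tw [-0.  0. -0.] tgt [0.5015 0.1303 0.136 ]
0.1 0.0095 off [-0.2    0.03   0.003] tw [-0.      0.      0.0159] tgt [0.5132 0.1344 0.136 ]
0.2 0.0095 off [-0.278  0.057  0.003] tw [-0.      0.      0.0318] tgt [0.5253 0.1373 0.136 ]
0.3 0.0095 off [-0.358  0.076  0.003] tw [-0.      0.      0.0477] tgt [0.5376 0.139  0.136 ]
0.33 0.0095 off [-0.383  0.08   0.003] tw [-0.      0.      0.0525] tgt [0.5413 0.1392 0.136 ]
final [-0.386  0.074  0.003]
10.375 [0.48294136 0.13266298 0.13642306] [ 0.41693199  0.03832287 -0.46149405] [-0.00929459 -0.00141821 -0.03960997]
```

View pics/c5.png

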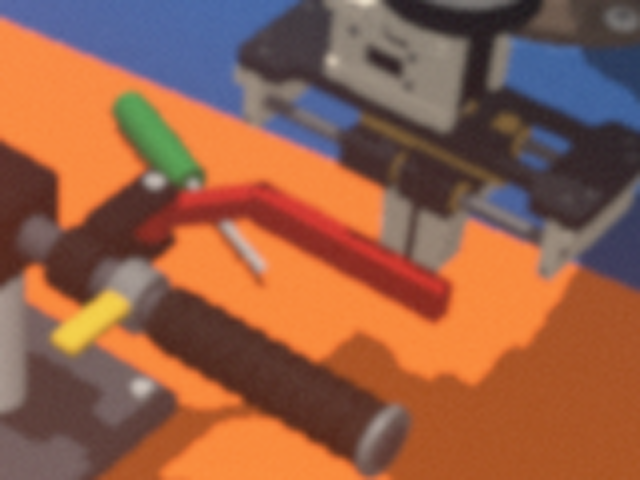

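The lever has sprung fully out, its tip back at about (440,300) in the crop, and the fingers are clear of it. Second press.

Emit:
jog_arm:
  plan:
    - {"offset":[-0.1,-0.004,0],"fingers":-1,"twist":[0,0,0]}
    - {"offset":[-0.13,0,0],"fingers":-1,"twist":[0,0,0.001]}
    - {"offset":[-0.165,0.015,0],"fingers":-1,"twist":[0,0,0.009]}
    - {"offset":[-0.2,0.03,0],"fingers":-1,"twist":[0,0,0.016]}
    - {"offset":[-0.24,0.045,0],"fingers":-1,"twist":[0,0,0.024]}
    - {"offset":[-0.278,0.057,0],"fingers":-1,"twist":[0,0,0.032]}
    - {"offset":[-0.318,0.067,0],"fingers":-1,"twist":[0,0,0.04]}
    - {"offset":[-0.358,0.073,0],"fingers":-1,"twist":[0,0,0.048]}
    - {"offset":[-0.375,0.074,0],"fingers":-1,"twist":[0,0,0.054]}
    - {"offset":[-0.375,0.074,0],"fingers":-1,"twist":[0,0,0.0548]}
    - {"offset":[-0.375,0.074,0],"fingers":-1,"twist":[0,0,0.0548]}

```text
clock: 11.8
position: [0.5394, 0.1391, 0.1363]
ee_rot: [-0.684, -3.065, -0.0]
force: [-4.6, 2.9, 3.2]
width: 0.003
gripper_force: 2.8
```

Emit:
jog_arm:
  plan:
    - {"offset":[-0.008,0.003,0],"fingers":-1,"twist":[0,0,0]}
    - {"offset":[-0.008,0.003,0],"fingers":-1,"twist":[0,0,0]}
    - {"offset":[-0.008,0.003,0],"fingers":-1,"twist":[0,0,0]}

```text
clock: 12.18
position: [0.5406, 0.1391, 0.1363]
ee_rot: [-0.684, -3.065, -0.0]
force: [-4.8, 3.1, 2.8]
width: 0.006
gripper_force: 2.9
```

Emit:
jog_arm:
  plan:
    - {"offset":[-0.008,0.001,0],"fingers":-1,"twist":[0,0,0]}
    - {"offset":[-0.008,0.001,0],"fingers":-1,"twist":[0,0,0]}
    - {"offset":[-0.008,0.001,0],"fingers":-1,"twist":[0,0,0]}

```text
clock: 12.55
position: [0.5417, 0.1391, 0.1363]
ee_rot: [-0.683, -3.065, -0.001]
force: [-4.8, 4.3, 2.3]
width: 0.008
gripper_force: 3.2
```

Emit:
jog_arm:
  plan:
    - {"offset":[-0.003,0,0],"fingers":-1,"twist":[0,0,0]}
    - {"offset":[-0.003,0,0],"fingers":-1,"twist":[0,0,0]}
    - {"offset":[-0.003,0,0],"fingers":-1,"twist":[0,0,0]}

```text
clock: 12.92
position: [0.5419, 0.139, 0.1363]
ee_rot: [-0.683, -3.065, -0.001]
force: [-5.9, 4.8, 3.9]
width: 0.007
gripper_force: 3.6
```

Emit:
jog_arm:
  plan:
    - {"offset":[-0.005,0,0],"fingers":-1,"twist":[0,0,0]}
    - {"offset":[-0.005,0,0],"fingers":-1,"twist":[0,0,0]}
    - {"offset":[-0.005,0,0],"fingers":-1,"twist":[0,0,0]}
    - {"offset":[-0.005,0,0],"fingers":-1,"twist":[0,0,0]}

```text
clock: 13.42
position: [0.5421, 0.1391, 0.1363]
ee_rot: [-0.682, -3.064, -0.001]
force: [-7.6, 5.3, 5.2]
width: 0.004
gripper_force: 4.8
```

```bash
python3 - <<'E'
from g import *
im2=get_image('scene')[180:300,300:460]; s=observe();print(s['clock'],s['position'],s['force'])
cv2.imwrite('pics/c6.png',cv2.resize(im2,(640,480),interpolation=2)[:,:,::-1])
E
```

```text
13.475 [0.54205387 0.13906467 0.13627791] [-8.18232391  6.71221505  5.12881042]
```

View pics/c6.png

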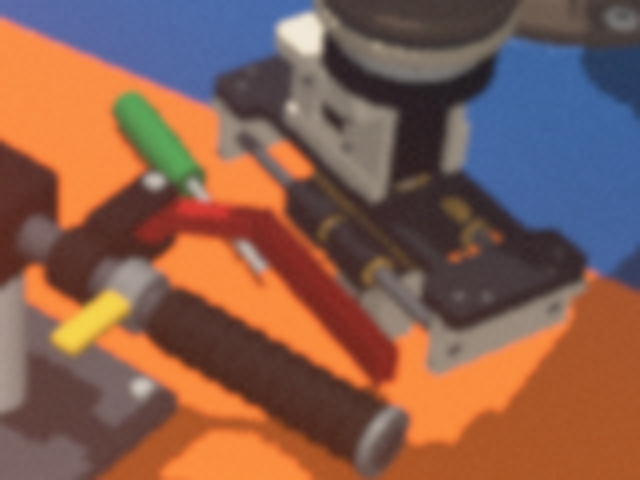

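The picture matches the first press: tip at about (385,375), and the force rising steeply at the stop. Handing in.

```bash
python3 -c "from cell import *; print(sign_off())"
```

```text
the job is handed in; nothing more can be done
None
```

I pressed the lever to its stop and held it there over a second, let it spring fully out, pressed it to the stop again, and handed in at about 13.5 s with it still held there. The push at the stop was roughly 8–10 N, and the camera shows the lever stopping short of the grip.

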